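# Dry a painted dog cut-out in the air stream

### The arm

A 7-joint arm with a two-finger parallel gripper is mounted at the origin on the work surface. World frame = base frame: x ahead of the robot, y to its left, z up, the work surface at z = 0. Lengths are in mm, angles in rad, forces in N, time in s.
With the tool pointing down it reaches from about 400 to 875 mm from the base axis. Payload 4.4 kg.
Tool frame: the origin (TCP) lies midway between the tips of the shut fingers; the grasp point (between the pads) lies 19 mm behind it; z points along the fingers, y is the line along which they close (so a half turn about z gives the same grasp; the last joint's range is limited). The gripper opens to 85 mm and grips with 20 to 120 N. Pads are 22 mm wide; open, the fingers measure 114 mm over their backs; the gripper's body (76 mm by 85 mm) begins 54 mm behind the grasp point. The pads swing forward as they close: fully open they stand 13 mm farther back than shut.
Start: joints at [-1.25, 0.628, 0.038, 1.517, -0.027, 0.996, -0.02], TCP at [245.175, 602.002, 231.313] pointing down, gripper open.
Joint ranges: [-3.06, 3.06], [-0.37, 2.12], [-1.25, 1.32], [0.18, 2.47], [-1.1, 4.24], [0.23, 1.98], [-2.94, 2.94]. Speed limits (rad/s): [2.57, 2.57, 3.14, 3.14, 3.14, 3.14, 3.14].

### API

Orientations are given as [roll, pitch, yaw] about the fixed x, y, z axes, in that order (R = Rz(yaw) Ry(pitch) Rx(roll)).
In Python, from cell import ctrl gives the robot as it stands.
- The arm moves only by the shell command python3 -m crank 'ROWS' [OPENING]. ROWS is JSON, a list that holds one entry, the list of rows, each a list of 4 numbers: the shift along the tool's x, y, z normalised to -1 to 1, where 1 is 2.5 cm, then the turn about the tool's z normalised to -1 to 1, where 1 is 0.08 rad. In form: [[[dx, dy, dz, turn], ...]]. A call has 1 to 12 rows; each row shifts and turns the commanded pose from where the row before left it, along the tool's axes as they then stand; what a row does not reach is not made up. A row lasts 1/12 s, in which the tool goes at most 41.7 mm and 7.16 degrees, less where a joint would pass 70% of its speed; a pose out of reach is approached as far as the arm can. A call with a number of a shift or a turn outside -1 to 1 is refused whole. A call with a gripper value outside its range is refused whole. OPENING is the closure, from -1 (fully open) to 1 (shut), set as the call begins (- or left out, the last holds). The fingers move at their own pace and stop on an object; the grip force is fixed at half the most. Time passes only in rows, so rows that do not move let the fingers close. It gives the time, the measured TCP pose, the force, the opening and the grip force at its end, in the units of the state.
- ctrl.read_state(): the state, without advancing time (a new reading comes with each control period).
- ctrl.get_image(name): name is "scene" or "side" or "wrist"; returns a dict with "img" (480x640x3 uint8, red, green, blue), "intrinsics" (3x3 intrinsics, pixels), "extrinsics" (4x4, takes a point from camera to world coordinates). Camera axes: x right, y up, looking along -z (the intrinsics and any distortion apply to the point x, -y, -z); pixel columns grow to the right and rows downward; lengths in mm; the calibration is good to about 2 mm. A picture is of the moment at which its call begins. There is no depth.
- ctrl.finish_job(): hands the job in; it is judged then, once.
Trained networks look in the newest picture that a camera, given by its name, has taken for a name from the list of things; names that differ only in an ending like _2 or _b are one class to them, and where a whole thing is asked for, a point or a joint stands for the part that bears it (a point fixed in the world has none). Each returns a list of dicts, best first, with "confidence" (0 to 1); they miss things now and then, are a little off and sometimes report something else, mostly with a low value. They report only what shows in the picture. A call takes as long as a camera call. They do not tell look-alikes from the thing itself.
- ctrl.find_in(camera, target): "position" ([row, column] in pixels, amid what is visible of it).
- ctrl.trace(camera, target): "mask" (480x640 bool, what is visible of it) and "position" ([row, column] in pixels, amid what is visible of it).
- ctrl.place_of(camera, target): "position" ([row, column] in pixels: a listed point, or the origin of a listed thing).
The state is a dict: "clock": time; "qpos": joint angles; "qd": joint speeds; "tau": joint torques, N m; "eef_pos": TCP position; "tool_rot": TCP orientation; "force": force on the tool from outside, world axes, zero at the start; "torque": the same for the moment, N m; "width": finger opening in mm; "gripper_force": force on a finger pad.
Only numpy, scipy, OpenCV 4.12 (cv2) and the standard library are available. Lean on these libraries where they do the work, as an engineer would, in place of code of your own. Each camera call takes 0.05 s, during which the arm holds its last target. There are 200 camera calls.

### The job

The dog-shaped wooden cut-out has just been painted. Set the lever of the air valve to half open (45 degrees, midway between across the pipe and in line with it), then lift the dog off its drying rack, keeping it level with its brown face up, and hold it still in front of the air nozzle, its middle about 16 cm straight out from the nozzle's mouth and at the mouth's height. Finish while still holding it there level in the air; leave the fish cut-out, the pail, the jar and the brush where they are.

Things in the scene. Friction and masses are not known exactly. Their poses are not given: they have to be found in the camera images.
- valve (a joint): opening angle of the air valve's lever, rad: 0 = closed, lever square across the pipe, along the air unit's -x; turns clockwise from above to 1.571 = fully open, lever in line with the pipe, along the unit's +y (away from the nozzle); 0.785 = half open. Starts nearly closed (0 to 0.35). Stays where left: friction 0.12 N m, no spring.
- valve_axis (a point): point on the lever's vertical turning axis, on top of the brass valve body, at the lever's mid-height, 177 mm above the table; it does not turn with the lever (it has the axes of the air unit)
- lever_grip (a point): grip point of the valve lever, 70 mm from its axis, at mid-height, 177 mm above the table; -x points outward along the lever. The lever is a level steel bar 12 mm wide and 16 mm high (top 185 mm above the table), ending 95 mm from the axis. Beside and below it nothing is higher than 160 mm, save its own hub.
- air_unit: air blow-off unit fixed to the table: steel foot 100 x 260 mm; a level 20 mm pipe 140 mm above the table along its y, with a brass ball valve over its origin, a filter and gauge (44 mm wide, top 155 mm high) at y = +155 mm, and a tapering aluminium nozzle pointing along -y. Origin on the table under the valve.
- nozzle_mouth (a point): mouth of the nozzle, 90 mm from the valve axis, 140 mm above the table; the nozzle blows along this point's -y axis (level)
- dry_spot (a point): the empty point in the air 160 mm straight out from the nozzle's mouth along its -y, 140 mm above the table
- dog: loose cut-out to lift: dog in side view lying flat, wood 18 mm thick, black edges, brown top, about 120 g. Origin in the underside below the centre of mass; z up, x to the head, -y to the feet. In mm: trunk x -69 to 51, y -24 to 24 (pinch across y at x = 0); head x 51 to 103, y 0 to 60; tail to x -114; legs x -67 to -49 and 31 to 49, down to y -62.
- dog_middle (a point): the dog's centre of mass, 9 mm above its underside, mid-thickness; axes as dog
- dog_rack: drying rack fixed to the table under the dog: board 130 x 130 x 8 mm with two upright battens, 14 mm thick, along its y at x = -45 and +45 mm, tops 40 mm above the table, on which the dog lies. Origin on the table under its middle. The battens stand 76 mm apart inside.
- fish_rack: the same kind of rack, fixed, under the fish; which of the two racks is nearer the robot's right varies
- fish: bystander: fish cut-out of the same wood and colours, about 182 x 78 mm, 18 mm thick, lying on the other rack; origin in its underside, x towards its nose
- pail: bystander: white plastic paint pail, 104 mm across, 100 mm high; origin under its middle
- jar: bystander: glass jar with a lid, 64 mm across, 85 mm high; origin under its middle
- brush: bystander: paint brush lying on the table between the air unit and the robot, 200 mm long, 42 mm wide, 20 mm high, its length along its x; origin in its underside at mid-length
Things that resemble listed ones, but are neither listed nor needed, are in the scene too. Leave any red or yellow look-alike of the dog alone.

How it is judged (in metres and radians):
On the way, in this order (a step that is already met when the one before it is completed fails the run):
1. the valve lever stands at half open (value of joint valve between 0.645 and 0.925 rad and velocity of joint valve between -0.05 and 0.05 rad/s), for 0.3 s.
2. the dog is lifted clear of its rack, held by the fingers, level (height (world z) of dog above 0.07 m and contact force between dog and dog_rack below 0.05 N and contact force between dog and the fingers above 0.5 N and angle between dog's own z axis and vertical below 0.15 rad), for 0.2 s.
At the end, for the whole second after the job is handed in: Valve between 0.645 and 0.925 rad (half open within 8 degrees); the dog's middle within 40 mm of the point 160 mm straight out from the nozzle's mouth, brown face up and level within 0.15 rad, still (under 30 mm/s and 0.25 rad/s), held in the fingers and touching nothing else (value of joint valve between 0.645 and 0.925 rad and distance between dog_middle and dry_spot below 0.04 m and angle between dog's own z axis and vertical below 0.15 rad and linear speed of dog below 0.03 m/s and angular speed of dog below 0.25 rad/s and contact force between dog and the fingers above 0.5 N and contact force between dog and dog_rack below 0.05 N and contact force between dog and air_unit below 0.05 N and contact force between dog and fish below 0.05 N and contact force between dog and pail below 0.05 N and contact force between dog and jar below 0.05 N); the arm keeps its last pose, push and grip.
It fails at once if the dog is tipped more than 20 degrees (angle between dog's own z axis and vertical above 0.35 rad).
It fails at once if the fish is disturbed (moved more than 20 mm) (distance of fish from where it was at the start of the episode above 0.02 m).
It fails at once if the pail is disturbed (moved more than 20 mm) (distance of pail from where it was at the start of the episode above 0.02 m).
It fails at once if the jar is disturbed (moved more than 20 mm) (distance of jar from where it was at the start of the episode above 0.02 m).
It fails at once if the brush is disturbed (moved more than 20 mm) (distance of brush from where it was at the start of the episode above 0.02 m).
It also fails if it takes over 56 s, if anything falls off the work surface, if the arm or the gripper's body presses on something with over 40 N, if the wrist force passes 120 N, or if a joint passes its speed limit or range.

## Working session

There is one attempt and no reset: what is moved stays moved. The work goes in short steps, Python scripts to look and compute and a shell command to move; the robot and the scene stay as the last step left them, time stands still between calls to the robot, and variables do not carry over. Pictures are saved under pics/ and viewed, at most 10 in all, crops included, and the job is handed in when it is done.

```bash
mkdir -p pics; cat > h.py <<'E'
import numpy as np, cv2
from cell import ctrl
from scipy.spatial.transform import Rotation as R
def shot(n):
    return ctrl.get_image(n)
def px2w(im,rc,z):
    K=np.array(im["intrinsics"]);E=np.array(im["extrinsics"])
    d=np.linalg.inv(K)@[rc[1],rc[0],1]; d=E[:3,:3]@[d[0],-d[1],-d[2]]
    o=E[:3,3]; return o+d*(z-o[2])/d[2]
def w2px(im,p):
    K=np.array(im["intrinsics"]);E=np.array(im["extrinsics"])
    c=E[:3,:3].T@(np.array(p)-E[:3,3]); u=K@[c[0],-c[1],-c[2]]; return u[:2]/u[2]
E
python3 - <<'E'
from h import *
Z=dict(valve_axis=177,lever_grip=177,air_unit=0,nozzle_mouth=140,dog=40,dog_middle=49,dog_rack=0,fish=40,fish_rack=0,pail=0,jar=0,brush=0)
ims={}
for n in("scene","side"):
    im=ims[n]=shot(n); print(n,list(im.keys()))
    cv2.imwrite(f"pics/{n}0.png",im["img"][:,:,::-1])
    for t,z in Z.items():
        for r in ctrl.place_of(n,t)[:3]:
            print(n,t,round(r["confidence"],2),np.round(r["position"]),np.round(px2w(im,r["position"],z)[:2]))
s=ctrl.read_state();print(s["eef_pos"],s["tool_rot"],s["clock"])
E
```

```text
scene ['img', 'intrinsics', 'extrinsics']
scene valve_axis 0.56 [180. 462.] [533. 300.]
scene lever_grip 0.75 [158. 447.] [461. 310.]
scene lever_grip 0.61 [390. 299.] [ 800. -245.]
scene air_unit 0.92 [225. 445.] [526. 302.]
scene nozzle_mouth 0.7 [211. 429.] [552. 202.]
scene dog 0.8 [154. 376.] [260. 251.]
scene dog 0.63 [273. 282.] [ 491. -140.]
scene dog_middle 0.67 [150. 376.] [253. 254.]
scene dog_middle 0.62 [270. 280.] [ 488. -143.]
scene dog_middle 0.59 [235. 203.] [ 313. -264.]
scene dog_rack 0.63 [286. 284.] [ 501. -141.]
scene fish 0.69 [287. 285.] [ 528. -149.]
scene fish 0.62 [327. 200.] [ 535. -353.]
scene fish_rack 0.93 [339. 199.] [ 538. -362.]
scene pail 0.93 [368. 370.] [768. -66.]
scene jar 0.85 [392. 299.] [ 743. -222.]
scene brush 0.58 [226. 353.] [421.  90.]
side ['img', 'intrinsics', 'extrinsics']
side valve_axis 0.9 [138. 314.] [537. 306.]
side lever_grip 0.65 [139. 290.] [467. 309.]
side air_unit 0.66 [186. 313.] [530. 281.]
side nozzle_mouth 0.78 [169. 323.] [551. 208.]
side dog 0.87 [344. 241.] [ 279. -275.]
side dog 0.85 [192. 219.] [241. 251.]
side dog 0.8 [290. 320.] [ 496. -139.]
side dog_middle 0.92 [288. 316.] [ 486. -140.]
side dog_middle 0.82 [193. 213.] [222. 241.]
side dog_middle 0.55 [339. 239.] [ 276. -266.]
side dog_rack 0.64 [300. 320.] [ 495. -147.]
side fish 0.59 [361. 347.] [ 532. -353.]
side fish_rack 0.78 [369. 347.] [ 536. -355.]
side pail 0.74 [270. 410.] [760. -77.]
side jar 0.92 [314. 416.] [ 742. -222.]
side jar 0.64 [183. 315.] [538. 293.]
side brush 0.8 [233. 283.] [419. 102.]
[245.20252993 601.99761643 231.33234847] [ 3.14154540e+00 -1.57810282e-05  2.75478909e+00] 1.3
```

View pics/scene0.png

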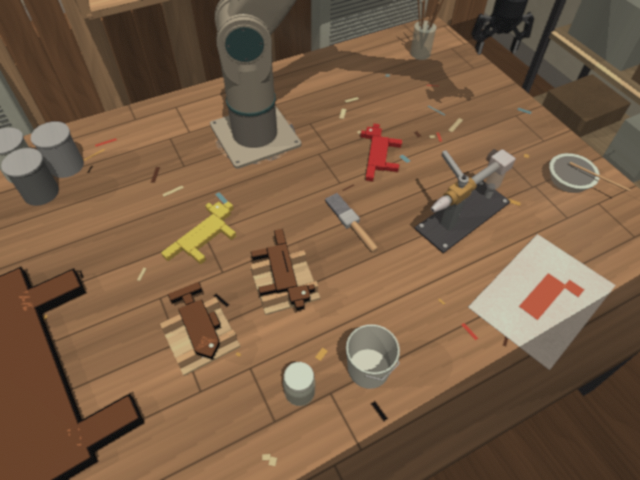

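View pics/side0.png

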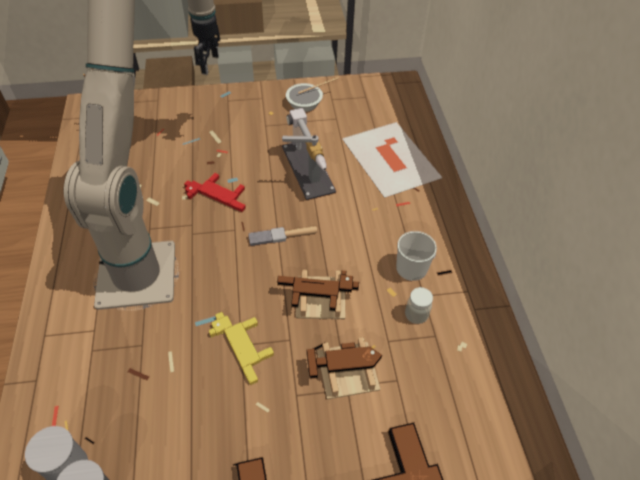

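The brown dog on a rack is at scene (273,282) and side (290,320), with four legs, head and tail. The red dog (scene 154,376) and yellow dog (scene 235,203) lie on the table and are look-alikes. The fish is on the other rack (scene 327,200), and the big brown pieces at the edge are in the foreground. I'll confirm with enlarged crops and refine.

```bash
python3 - <<'E'
from h import *
a=cv2.imread("pics/side0.png");b=cv2.imread("pics/scene0.png")
def c(i,r,q): return cv2.resize(i[r:r+75,q:q+100],None,fx=4,fy=4,interpolation=cv2.INTER_CUBIC)
cv2.imwrite("pics/crop1.png",np.vstack([np.hstack([c(a,255,270),c(a,100,260)]),np.hstack([c(b,235,235),c(b,140,420)])]))
for n in("scene","side"):
    im=shot(n)
    for k in range(2):
        if k: im=shot(n)
        for t,z in dict(valve_axis=177,lever_grip=177,nozzle_mouth=140,dog_middle=49,dog=40,dog_rack=0).items():
            print(n,t,[(round(r["confidence"],2),np.round(px2w(im,r["position"],z)[:2],1).tolist()) for r in ctrl.place_of(n,t)])
    for r in ctrl.trace(n,"dog"):
        m=r["mask"]; p=np.argwhere(m); w=np.array([px2w(im,q,58)[:2] for q in p])
        print("mask",n,r["confidence"],r["position"],len(p),w.mean(0),w.min(0),w.max(0))
E
```

```text
scene valve_axis [(0.92, [533.9, 299.0])]
scene lever_grip [(0.56, [453.8, 314.3])]
scene nozzle_mouth [(0.77, [550.8, 210.5])]
scene dog_middle [(0.71, [248.8, 266.7]), (0.6, [305.7, -267.0]), (0.58, [489.7, -143.9]), (0.3, [499.2, -141.3])]
scene dog [(0.84, [262.1, 258.4]), (0.77, [310.9, -250.0]), (0.6, [501.2, -138.4])]
scene dog_rack [(0.78, [506.2, -142.0])]
scene valve_axis [(0.68, [527.0, 300.3])]
scene lever_grip [(0.6, [456.8, 316.5]), (0.5, [631.3, 186.5])]
scene nozzle_mouth [(0.77, [554.2, 201.0])]
scene dog_middle [(0.97, [488.1, -138.2]), (0.58, [249.8, 260.0])]
scene dog [(0.83, [491.9, -142.4]), (0.69, [253.5, 254.3]), (0.63, [309.6, -255.2])]
scene dog_rack [(0.79, [496.6, -145.9]), (0.65, [470.1, -132.8])]
mask scene 0.9 [277.5, 282.3] 1883 [ 499.16130003 -143.2450125 ] [ 385.41870716 -208.63595676] [602.04947227 -92.75874946]
mask scene 0.79 [237.9, 204.2] 1827 [ 316.38307781 -264.56665142] [ 234.725825   -368.57321188] [ 395.30090304 -169.70598359]
mask scene 0.79 [150.1, 378.3] 1187 [266.78638982 253.90199997] [166.58254502 170.08483359] [351.49994071 330.29351
[... 422 characters left out ...]
]
side nozzle_mouth [(0.57, [548.1, 205.3]), (0.56, [483.5, -201.0])]
side dog_middle [(0.97, [277.7, -273.4]), (0.88, [237.4, 253.9]), (0.61, [495.9, -144.2]), (0.33, [733.7, -245.2])]
side dog [(0.65, [234.8, 242.8]), (0.63, [265.5, -269.1]), (0.59, [494.7, -135.7]), (0.47, [495.3, -170.7])]
side dog_rack [(0.67, [496.8, -136.9])]
mask side 0.9 [189.0, 219.2] 1112 [232.46278068 234.07322056] [137.85958112 145.34745999] [316.57490309 320.19550515]
mask side 0.79 [288.0, 317.5] 1457 [ 489.47191318 -144.61357386] [ 383.86608678 -220.01811448] [595.01368516 -94.18694311]
mask side 0.61 [341.4, 240.0] 1645 [ 281.10949974 -284.63368813] [ 206.77977016 -393.47738835] [ 356.74268501 -189.87244382]
```

View pics/crop1.png

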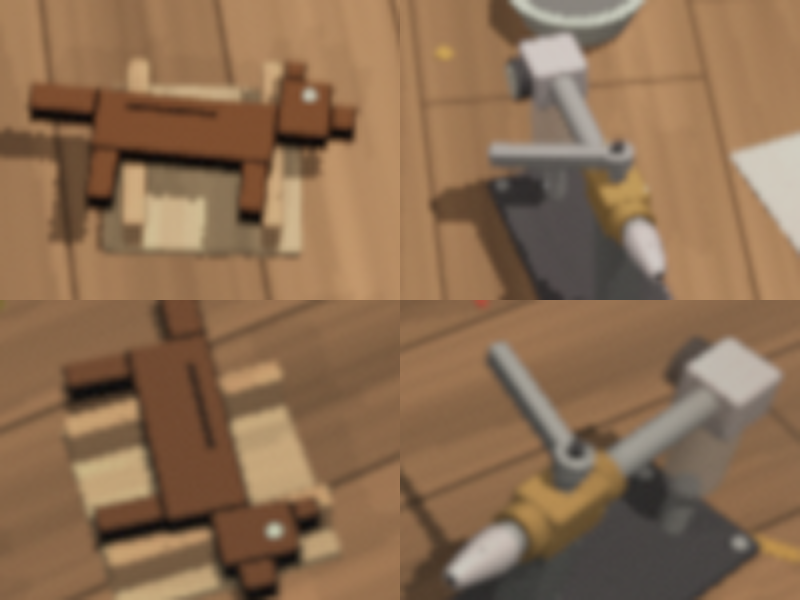

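```bash
python3 - <<'E'
from h import *
S=shot("side");C=shot("scene")
def f(im,r,c,x,y,z): return px2w(im,[r+y/4,c+x/4],z)[:2]
L=np.array([[-69,24],[-69,-24],[51,-24],[51,24]])
for nm,P in(("side",[f(S,255,270,*p,58) for p in[(98,91),(95,147),(268,160),(275,103)]]),("scene",[f(C,235,235,*p,58) for p in[(205,38),(132,55),(165,220),(245,205)]])):
    P=np.array(P);a=L-L.mean(0);b=P-P.mean(0)
    th=np.arctan2((a[:,0]*b[:,1]-a[:,1]*b[:,0]).sum(),(a*b).sum());M=np.array([[np.cos(th),-np.sin(th)],[np.sin(th),np.cos(th)]])
    print(nm,"dog",P.mean(0)-M@L.mean(0),th,np.linalg.norm(b)/np.linalg.norm(a))
for im,r,c,e,p,nz in((S,100,260,(93,153),(217,152),(255,275)),(C,140,420,(97,50),(175,155),(52,280))):
    e=f(im,r,c,*e,185);p=f(im,r,c,*p,185);n=f(im,r,c,*nz,140);print("lever end",e,"axis",p,"len",np.linalg.norm(e-p),"dir",np.degrees(np.arctan2(*(e-p)[::-1])),"nozzle",n,np.linalg.norm(n-p),"unit yaw",np.degrees(np.arctan2(n[0]-p[0],p[1]-n[1])))
# foot mask
for n,im in(("side",S),("scene",C)):
    g=im["img"].astype(int); hsv=cv2.cvtColor(im["img"],cv2.COLOR_RGB2HSV)
    for r in ctrl.trace(n,"air_unit")[:1]:
        print(n,r["confidence"])
        m=r["mask"]&(g.max(2)<85)&(hsv[...,1]<80)
        w=np.array([px2w(im,q,8)[:2] for q in np.argwhere(m)],np.float32);print(cv2.minAreaRect(w))
E
```

```text
side dog [ 493.51025887 -140.76747183] -0.2084728114019881 0.9572989966626986
scene dog [ 495.02368938 -140.10279405] -0.2517173985749077 0.9507332318255155
lever end [445.02917455 304.10665343] axis [534.96462285 294.5065055 ] len 90.4463802548563 dir 173.90704144929958 nozzle [552.20324393 210.36845663] 85.88586219227732 unit yaw 11.578800797377264
lever end [447.76934608 308.67851507] axis [536.74198252 298.69772208] len 89.53070011596137 dir 173.59941949347768 nozzle [553.82937648 212.47849329] 87.89615717045888 unit yaw 11.209928594044777
side 0.85
((504.03619384765625, 421.44580078125), (93.72505187988281, 394.1932678222656), 12.568534851074219)
scene 0.67
((483.40533447265625, 402.82122802734375), (202.85357666015625, 388.83935546875), 39.82427215576172)
```

```bash
python3 -m crank '[[[0,0,0,-0.875],[0,0,0,-0.875],[0,0,0,-0.875],[0,0,0,-0.875],[-0.7,-0.75,0,0],[-0.7,-0.75,0,0],[-0.7,-0.75,0,0],[-0.7,-0.75,0,0],[-0.7,-0.75,0,0],[-0.7,-0.75,0,0],[-0.7,-0.75,0,0],[-0.7,-0.75,0,0]]]' -1
python3 -m crank '[[[-0.7,-0.75,0,0],[-0.7,-0.75,0,0],[-0.7,-0.75,0,0],[-0.7,-0.75,0,0],[-0.7,-0.75,0,0],[-0.5,-0.5,0,0],[-0.3,-0.35,0,0],[0,0,0,0],[0,0,0,0]]]'
```

```text
clock: 4.0
eef_pos: [369.1, 436.9, 231.4]
tool_rot: [3.141, 0.0, 3.035]
force: [-0.4, 0.3, 0.2]
width: 85.6
gripper_force: 0.0
clock: 4.75
eef_pos: [462.8, 312.5, 231.3]
tool_rot: [3.141, -0.0, 3.034]
force: [0.7, 1.7, -0.1]
width: 85.3
gripper_force: 0.0
```

```bash
python3 -m crank '[[[-0.18,-0.3,0,0],[0,0,0.6,0],[0,0,0.6,0],[0,0,0.6,0],[0,0,0.6,0],[0,0,0.24,0],[0,0,0,0],[0,0,0,0]]]'
python3 -m crank '[[[0,0,0,0],[0,0,0,0],[0,0,0,0],[0,0,0,0],[0,0,0,0],[0,0,0,0],[0,0,0,0],[0,0,0,0],[0,0,0,0],[0,0,0,0]]]' 1
python3 - <<'E'
from h import *
im=shot("wrist");cv2.imwrite("pics/w1.png",im["img"][:,:,::-1])
E
```

```text
clock: 5.42
eef_pos: [466.4, 304.8, 165.5]
tool_rot: [3.141, -0.0, 3.036]
force: [0.4, 1.0, -1.0]
width: 85.2
gripper_force: 0.0
clock: 6.25
eef_pos: [466.8, 305.8, 165.8]
tool_rot: [3.139, 0.001, 3.036]
force: [-0.4, 5.1, 3.9]
width: 10.6
gripper_force: 59.6
```

View pics/w1.png

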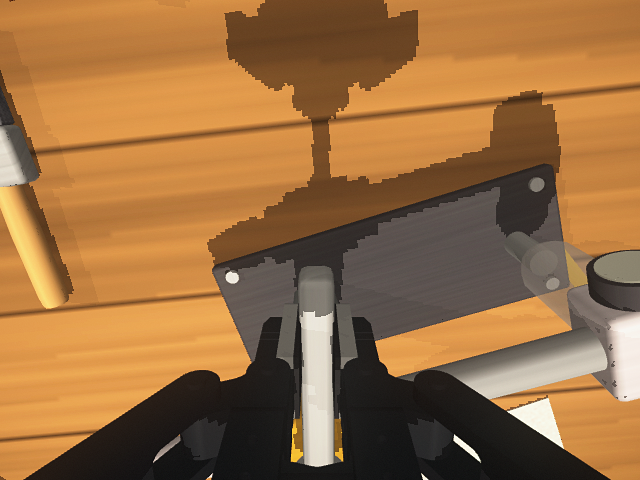

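The lever sits between the closed fingers, with its end at (275,317). The foot's long edge runs from (268,217) to (166,548), which gives me a check on the unit's yaw.

```bash
python3 - <<'E'
from h import *
im=shot("wrist")
P=[px2w(im,p,z)[:2] for z in(8,) for p in((268,214),(165,550),(288,568))]
print(P,[np.linalg.norm(P[1]-P[0]),np.linalg.norm(P[2]-P[1])])
d=P[1]-P[0];print(np.degrees(np.arctan2(-d[0],d[1])))
d=P[2]-P[1];print(np.degrees(np.arctan2(d[1],d[0])))
E
```

```text
[array([500.62895709, 224.30686623]), array([448.34297366, 475.65963854]), array([547.02674364, 496.42807343])] [np.float64(256.7334029902377), np.float64(100.84549739355967)]
11.750990135486488
11.88471310385187
```

```bash
python3 -m crank '[[[-0.005,0.167,0,0.744],[-0.005,0.167,0,0.744],[-0.005,0.167,0,0.744],[-0.005,0.167,0,0.744],[-0.005,0.167,0,0.744],[-0.005,0.167,0,0.744],[-0.005,0.167,0,0.744],[-0.005,0.167,0,0.744],[0,0,0,0],[0,0,0,0],[0,0,0,0],[0,0,0,0]]]'
```

```text
clock: 7.35
eef_pos: [477.5, 336.6, 165.8]
tool_rot: [3.14, -0.001, 2.559]
force: [-3.1, 4.4, 5.8]
width: 10.6
gripper_force: 59.8
```

```bash
python3 -m crank '[[[0,0,0,0],[0,0,0,0],[0,0,0,0],[0,0,0,0],[0,0,0,0],[0,0,0,0],[0,0,0,0],[0,0,-0.5,0],[0,0,-0.8,0],[0,0,-0.8,0],[0,0,-0.8,0],[0,0,-0.5,0]]]' -1
python3 - <<'E'
from h import *
for n in("side","scene"):
    im=shot(n);cv2.imwrite(f"pics/{n}1.png",im["img"][:,:,::-1])
    for t in("valve_axis","lever_grip"):print(n,t,[(r["confidence"],px2w(im,r["position"],177)[:2]) for r in ctrl.place_of(n,t)])
im=shot("wrist");cv2.imwrite("pics/w2.png",im["img"][:,:,::-1])
E
```

```text
clock: 8.35
eef_pos: [478.6, 335.6, 252.4]
tool_rot: [3.139, 0.001, 2.558]
force: [0.5, 0.7, 0.5]
width: 85.2
gripper_force: 0.0
side valve_axis [(0.9, array([533.20951466, 290.72660166])), (0.31, array([544.64449418, 170.58899912]))]
side lever_grip [(0.7, array([472.34921674, 344.77284255]))]
scene valve_axis [(0.79, array([533.0791397 , 302.75564224]))]
scene lever_grip [(0.54, array([470.46183863, 352.43344148])), (0.45, array([ 606.92533663, -180.79618711]))]
```

View pics/w2.png

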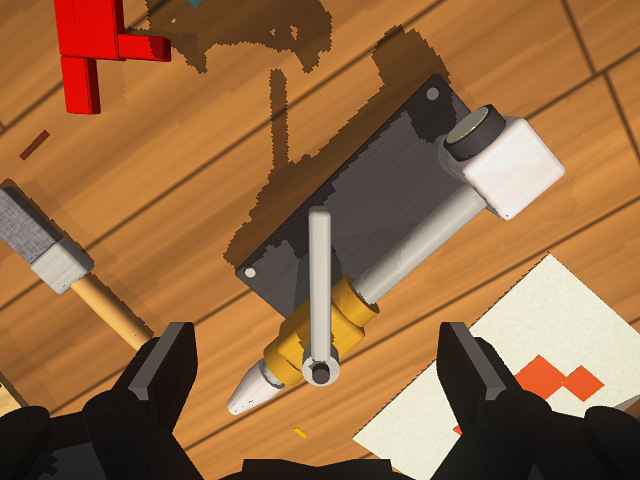

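Half open: the lever shows upright in the tool frame, from (213,319) to the pivot at (372,320). Now to the dog.

```bash
python3 -m crank '[[[0,-0.3,0,-0.88],[0,-0.3,0,-0.88],[0,-0.3,0,-0.88],[0,-0.3,0,-0.88],[0,-0.3,0,-0.88],[-0.25,-0.9,0,0],[-0.25,-0.9,0,0],[-0.25,-0.9,0,0],[-0.25,-0.9,0,0],[-0.25,-0.9,0,0],[-0.25,-0.9,0,0],[-0.25,-0.9,0,0]]]'
python3 -m crank '[[[-0.25,-0.9,0,0],[-0.25,-0.9,0,0],[-0.25,-0.9,0,0],[-0.25,-0.9,0,0],[-0.25,-0.9,0,0],[-0.25,-0.9,0,0],[-0.25,-0.9,0,0],[-0.25,-0.9,0,0],[-0.25,-0.9,0,0],[-0.25,-0.7,0,0],[0,0,0,0],[0,0,0,0]]]'
python3 - <<'E'
from h import *
im=shot("wrist");cv2.imwrite("pics/w3.png",im["img"][:,:,::-1])
for r in ctrl.trace("wrist","dog"):
    p=np.argwhere(r["mask"]);print(r["confidence"],len(p),p.mean(0))
print([(r["confidence"],r["position"],px2w(im,r["position"],49)[:2]) for r in ctrl.place_of("wrist","dog_middle")])
E
```

```text
clock: 9.7
eef_pos: [467.8, 137.0, 249.4]
tool_rot: [-3.141, -0.001, 2.911]
force: [0.2, -0.6, -0.2]
width: 85.6
gripper_force: 0.0
clock: 10.7
eef_pos: [478.4, -90.9, 249.5]
tool_rot: [-3.141, -0.002, 2.908]
force: [0.2, 0.6, -0.5]
width: 85.5
gripper_force: 0.0
0.65 7630 [36.65124509 56.6559633 ]
0.62 15130 [220.66807667 263.49841375]
[(0.83, [232.6, 267.3], array([ 495.02105726, -137.17226026]))]
```

View pics/w3.png

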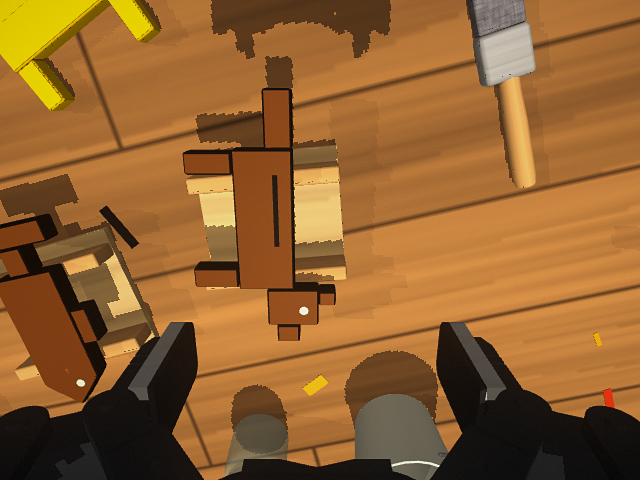

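The wrist view shows the brown dog on its rack, with the trunk running from rows 149 to 289 and columns 232 to 296, nearly aligned with the tool.

```bash
python3 - <<'E'
from h import *
im=shot("wrist")
L=np.array([[-69,24],[-69,-24],[51,-24],[51,24]])
P=np.array([px2w(im,p,58)[:2] for p in((148,293),(150,232),(289,235),(288,296))])
a=L-L.mean(0);b=P-P.mean(0)
th=np.arctan2((a[:,0]*b[:,1]-a[:,1]*b[:,0]).sum(),(a*b).sum());M=np.array([[np.cos(th),-np.sin(th)],[np.sin(th),np.cos(th)]])
g=P.mean(0)-M@L.mean(0);print(g,th,np.linalg.norm(b)/np.linalg.norm(a))
s=ctrl.read_state();y=s["tool_rot"][2];d=g-s["eef_pos"][:2]
yt=th+np.pi;print("turn",-(yt-y)/.08)
print("tool dx dy units",d@[np.cos(yt),np.sin(yt)]/25,d@[np.sin(yt),-np.cos(yt)]/25)
W=shot("side")
i2=cv2.imread("pics/w2.png")
E
```

```text
[ 492.92544292 -135.60019379] -0.24270077540624646 1.0030678987105386
turn 0.17333713317002064
tool dx dy units -1.0000230862811839 -1.6827233361021894
```

```bash
python3 -m crank '[[[0,0,0,0.17],[-0.5,-0.85,0,0],[-0.5,-0.85,0,0],[0,0,0.8,0],[0,0,0.9,0],[0,0,0.9,0],[0,0,0.9,0],[0,0,0.9,0],[0,0,0.8,0],[0,0,0,0],[0,0,0,0]]]'
```

```text
clock: 11.87
eef_pos: [492.4, -136.9, 119.8]
tool_rot: [3.142, -0.002, 2.897]
force: [0.3, -0.1, -0.1]
width: 85.1
gripper_force: 0.0
```

```bash
python3 -m crank '[[[0,0,0.5,0],[0,0,0.5,0],[0,0,0.5,0],[0,0,0.5,0],[0,0,0.5,0],[0,0,0.5,0],[0,0,0.4,0],[0,0,0.27,0],[0,0,0,0],[0,0,0,0]]]'
python3 -m crank '[[[0,0,0,0],[0,0,0,0],[0,0,0,0],[0,0,0,0],[0,0,0,0],[0,0,0,0],[0,0,0,0],[0,0,0,0],[0,0,0,0],[0,0,0,0]]]' 1
```

```text
clock: 12.7
eef_pos: [493.3, -137.5, 28.9]
tool_rot: [3.142, 0.0, 2.897]
force: [0.8, 0.2, 0.2]
width: 85.2
gripper_force: 0.0
clock: 13.53
eef_pos: [493.3, -137.7, 29.4]
tool_rot: [-3.142, 0.001, 2.897]
force: [-1.3, -0.1, 4.4]
width: 47.0
gripper_force: 62.0
```

```bash
python3 -m crank '[[[0,0,-0.2,0],[0,0,-0.3,0],[0,0,-0.4,0],[0,0,-0.5,0],[0,0,-0.5,0],[0,0,-0.5,0],[0,0,-0.5,0],[0,0,-0.4,0],[0,0,-0.24,0],[0,0,0,0],[0,0,0,0],[0,0,0,0]]]'
python3 - <<'E'
from h import *
im=shot("wrist");cv2.imwrite("pics/w4.png",im["img"][:,:,::-1])
s=ctrl.read_state();y=s["tool_rot"][2];d=np.array([586,53])-s["eef_pos"][:2]
print(d@[np.cos(y),np.sin(y)]/25,d@[np.sin(y),-np.cos(y)]/25)
E
```

```text
clock: 14.53
eef_pos: [492.5, -137.3, 116.6]
tool_rot: [3.142, -0.001, 2.897]
force: [-0.4, -0.9, -1.5]
width: 46.9
gripper_force: 61.9
-1.7893144848233822 8.292980611825385
```

View pics/w4.png

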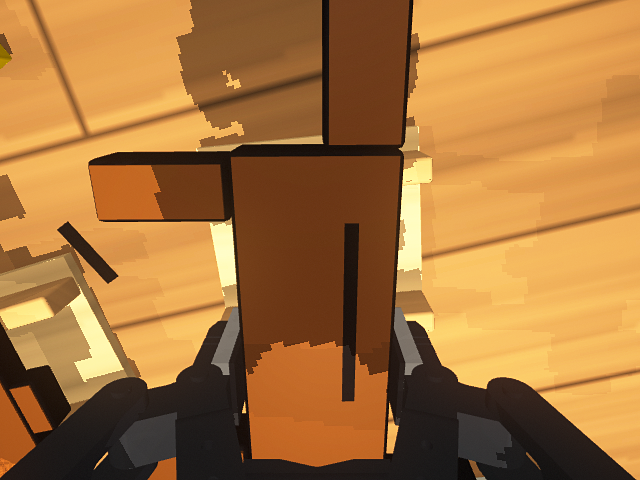

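The dog is held level: the trunk sits between the pads (fingers at about (370,235) and (370,400)), clear above the rack. Now I'll carry it to the dry spot.

```bash
python3 -m crank '[[[-0.1,0.3,-0.1,0],[-0.15,0.6,-0.1,0],[-0.17,0.8,0,0],[-0.17,0.8,0,0],[-0.17,0.8,0,0],[-0.17,0.8,0,0],[-0.17,0.8,0,0],[-0.17,0.8,0,0],[-0.17,0.8,0,0],[-0.15,0.8,0,0],[-0.15,0.6,0,0],[-0.1,0.3,0,0]]]'
python3 -m crank '[[[0,0,0,0],[0,0,0,0],[0,0,0,0],[0,0,0,0],[0,0,0,0],[0,0,0,0]]]'
```

```text
clock: 15.58
eef_pos: [587.8, 53.8, 121.6]
tool_rot: [3.14, -0.0, 2.9]
force: [0.2, 0.2, -2.0]
width: 47.2
gripper_force: 61.9
clock: 16.08
eef_pos: [587.0, 49.3, 122.1]
tool_rot: [-3.141, -0.0, 2.896]
force: [-0.6, -0.5, -1.0]
width: 47.1
gripper_force: 61.9
```

```bash
python3 -m crank '[[[0,0.12,0,0],[0,0,0,0],[0,0,0,0],[0,0,0,0],[0,0,0,0],[0,0,0,0]]]'
python3 - <<'E'
from h import *
a=[]
for n in("side","scene"):
    im=shot(n);a.append(im["img"][100:400,200:600,::-1])
    for t,z in(("nozzle_mouth",140),("dog_middle",140),("valve_axis",177),("lever_grip",177)):print(n,t,[(round(r["confidence"],2),px2w(im,r["position"],z)[:2].round()) for r in ctrl.place_of(n,t)])
cv2.imwrite("pics/end.png",np.hstack(a))
print(ctrl.read_state()["eef_pos"],np.abs(ctrl.read_state()["qd"]).max())
E
```

```text
clock: 16.58
eef_pos: [587.9, 53.2, 122.0]
tool_rot: [-3.142, -0.0, 2.897]
force: [0.1, -0.7, -1.9]
width: 47.3
gripper_force: 61.9
side nozzle_mouth [(0.75, array([550., 201.]))]
side dog_middle [(0.95, array([582.,  43.])), (0.89, array([ 283., -327.]))]
side valve_axis [(0.94, array([540., 294.]))]
side lever_grip [(0.51, array([472., 335.]))]
scene nozzle_mouth [(0.95, array([553., 211.])), (0.44, array([505.,  37.]))]
scene dog_middle [(0.84, array([586.,  51.])), (0.82, array([334., 196.])), (0.8, array([ 377., -273.])), (0.39, array([595.,  43.])), (0.2, array([ 577., -169.]))]
scene valve_axis [(0.57, array([531., 303.]))]
scene lever_grip [(0.67, array([467., 349.])), (0.25, array([ 602., -181.]))]
[587.88978646  53.20056284 122.03184246] 0.0013743140591582564
```

View pics/end.png

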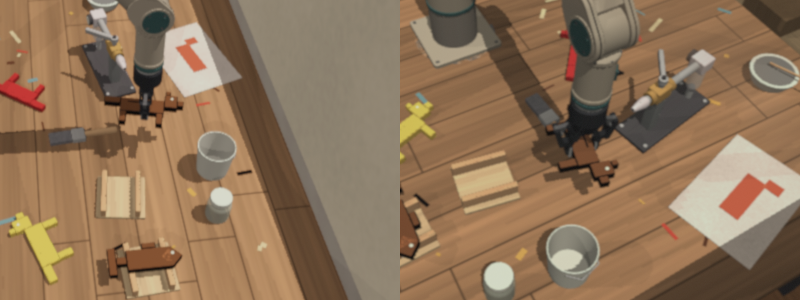

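The dog hangs level in front of the nozzle (left panel about (108,145)), its rack is empty, and the pail, jar, brush and fish haven't moved. The measured points match the dry spot.

```bash
python3 -c "
from cell import ctrl
print(ctrl.finish_job())"
```

```text
the job is handed in; nothing more can be done
None
```

I handed the job in at about 17 s of the 56 s allowed: the valve lever is at about 45 degrees and the dog is held level and still, within about 1 cm of the spot 16 cm out from the nozzle by my measurements; the hand-in returned no verdict.

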